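# Park the soap case at the top of its drying ramp

## Robot

A 6-joint arm with a two-finger parallel gripper is mounted at the origin on the work surface. World frame = base frame: x ahead of the robot, y to its left, z up, the work surface at z = 0. Lengths are in m, angles in rad, forces in N, time in s.
With the tool pointing down it reaches from about 0.375 to 0.9 m from the base axis. Payload 3.1 kg.
Tool frame: the origin (TCP) lies where the fingers leave the gripper's body, on its centre line; the fingertips stand 70 mm ahead of it and the grasp point (between the pads) lies 51 mm ahead of it; z points along the fingers, y is the line along which they close (so a half turn about z gives the same grasp; the last joint's range is limited). The gripper opens to 87 mm and grips with 3 to 60 N. Pads are 19 mm wide; open, the fingers measure 117 mm over their backs; the gripper's body (75 mm by 190 mm) begins 51 mm behind the grasp point.
Start: joints at [1.113, 0.527, 1.433, -0, 1.181, -0.178], TCP at [0.172, 0.601, 0.292] pointing down, gripper open.
Joint ranges: [-3.08, 3.08], [-0.75, 2.2], [0.22, 2.44], [-1.43, 4.57], [0, 2.65], [-2.85, 2.85]. Speed limits (rad/s): [2.79, 2.79, 3.14, 3.14, 3.14, 3.14].

## Interface

Orientations are given as a unit quaternion [x, y, z, w].
In Python, from rig import robot gives the robot as it stands.
- The arm moves only by the tool send_rows, never from a script. Its argument "deltas" is text: rows parted by semicolons, each of 7 numbers parted by spaces: the shift along the tool's x, y, z in mm, then the turn, a rotation vector about the tool's x, y, z in degrees, then the opening, from 0 (shut) to 1 (fully open). A call has 1 to 10 rows; each row shifts and turns the commanded pose from where the row before left it, along the tool's axes as they then stand; what a row does not reach is not made up. A row lasts 1/8 s, in which the tool goes at most 62.5 mm and 10.7 degrees, less where a joint would pass 70% of its speed; a pose out of reach is approached as far as the arm can. A call is refused whole if a number of a shift passes 62.5 or a number of a turn 10.7, either way. A call with a gripper value outside its range is refused whole. The fingers move at their own pace and stop on an object; "newtons" is the grip in N (left out, the last holds). Time passes only in rows, so rows that do not move let the fingers close. It gives the time, the measured TCP pose, the force, the opening and the grip force at its end, in the units of the state.
- robot.get_obs(): the state, without advancing time (a new reading comes with each control period).
- robot.camera(name): name is "scene" or "top" or "wrist"; returns a dict with "image" (384x512x3 uint8, red, green, blue), "depth" (384x512 float32, m along the optical axis (not along the pixel's ray), 0 where there is no reading), "fovy" (degrees; the focal length in pixels is half the picture's height over the tangent of half this angle, whatever the lens; pixels are square), "cx", "cy" (the principal point, pixels), "k1" (the pictures are not rectified: a ray, as slopes to the right and down, at radius r is drawn at 1 + k1 r^2 times it, then the intrinsics apply), "rvec" (rotation vector, rad) and "tvec" (3), from world to camera coordinates, as OpenCV has them. Camera axes: x right, y down, z forward; pixel columns grow to the right and rows downward; lengths in m; the calibration is good to about 2 mm. A picture is of the moment at which its call begins.
- robot.hand_in(): hands the job in; it is judged then, once.
Trained networks look in the newest picture that a camera, given by its name, has taken for a name from the list of things; names that differ only in an ending like _2 or _b are one class to them, and where a whole thing is asked for, a point or a joint stands for the part that bears it (a point fixed in the world has none). Each returns a list of dicts, best first, with "p" (0 to 1); they miss things now and then, are a little off and sometimes report something else, mostly with a low value. They report only what shows in the picture. A call takes as long as a camera call. They do not tell look-alikes from the thing itself.
- robot.find_in(camera, thing): "box" ([left, top, right, bottom] in pixels, round what is visible of it).
- robot.cut_out(camera, thing): "region" (384x512 bool, what is visible of it) and "box" ([left, top, right, bottom] in pixels, round what is visible of it).
The state is a dict: "time": time; "q": joint angles; "joint_velocities": joint speeds; "joint_torque": joint torques, N m; "position": TCP position; "tool_rot": TCP orientation; "ft_force": force on the tool from outside, world axes, zero at the start; "moment": the same for the moment, N m; "grip_width": finger opening in m; "grip_force": force on a finger pad.
Only numpy, scipy, OpenCV 4.12 (cv2) and the standard library are available. Lean on these libraries where they do the work, as an engineer would, in place of code of your own. Each camera call takes 0.05 s, during which the arm holds its last target. There are 200 camera calls.

## Task

Put the aluminium soap case away on the white drying ramp: set it down gently on the open lower part of the ramp, lengthwise up the slope, and let go of it there. Then push it up the slope between the guide rails and under the two wires until you feel it bear lightly but definitely on the top stop, without ramming the brittle ceramic stop, and leave it resting against the stop. Leave everything else on the plank where it stands.

Things in the scene. Friction and masses are not known exactly. Their poses are not given: they have to be found in the camera images.
- case_mid (a point): Centre (half-way up) of the closed aluminium soap case: a rounded box 90 long (its x) x 56 wide (its y) x 34 mm high (its z), 0.16 to 0.29 kg, symmetric end for end. It starts flat on the wooden plank (top of the plank is 20 mm above the work surface), with at least 25 mm free beside it; take it across its 56 mm width.
- deck: Sloping surface of the fixed white plastic drying ramp, 270 long x 92 mm wide, rising at 0.17 rad (9.7 degrees). Origin: middle of its low edge, on the sliding surface (28 mm above the work surface). x runs up the slope along the surface, y across it, z square to the surface. A case let go on it lies still by friction.
- landing (a point): Point on the ramp surface at deck x = 52 mm, y = 0, deck axes: middle of the open lower part (deck x = 0 to 98 mm, no rails), where the case (90 mm) is set down lengthwise.
- rail_mouth (a point): Point on the surface at deck x = 98 mm, y = 0: entry of the two guide rails, 12 mm high. Flared mouth 80 mm wide, narrowing to 62 mm between the rails from x = 127 mm up. Two steel wires cross at x = 188 and 216 mm, undersides 43, tops 49 mm above the surface: the case passes beneath but cannot be put in from above. A hand pushing its lower end has free room.
- stop_lowest (a point): Point on the surface at deck x = 230 mm, y = 0, deck axes. The top stop, a rigid, brittle white ceramic block 34 high x 58 wide x 10 mm, is clamped each time at another place: its down-slope face is somewhere from this point to 24 mm farther up; its place is not reported, so feel for it. Sliding takes about 1 to 3 N, the stop is a sharp rise: give it 3 N or more, never over 20 N.
Not all that is in view belongs to the job. Of the things that look like the part that bears case_mid, the largest one is meant.

How it is judged:
On the way, in this order (a step that is already met when the one before it is completed fails the run):
1. the soap case lies lengthwise on the open lower part of the ramp, let go and still (x of case_mid in the frame of deck between 0.025 and 0.09 m and y of case_mid in the frame of deck between -0.016 and 0.016 m and z of case_mid in the frame of deck between 0.012 and 0.021 m and angle between the x axis of case_mid and the x axis of deck, either way round below 0.25 rad and angle between the z axis of case_mid and the z axis of deck, either way round below 0.06 rad and linear speed of case below 0.01 m/s and contact force between the fingers and case below 0.05 N), for 0.2 s.
2. the case is pressed on the top stop with at least 3 N (contact force between case and stop above 3 N), for 0.1 s.
At the end, for the whole second after the job is handed in: The soap case lies flat on the ramp between the rails, its upper end against the top stop (gap under 2.5 mm), lengthwise within 0.10 rad, at rest and let go (x of case_mid in the frame of stop between -0.0475 and -0.043 m and y of case_mid in the frame of deck between -0.005 and 0.005 m and z of case_mid in the frame of deck between 0.013 and 0.02 m and angle between the x axis of case_mid and the x axis of deck, either way round below 0.1 rad and angle between the z axis of case_mid and the z axis of deck, either way round below 0.06 rad and linear speed of case below 0.01 m/s and contact force between the fingers and case below 0.05 N); the robot touches nothing.
It fails at once if the ceramic stop takes more than 20 N (from the case, the hand or the arm) (contact force between stop and anything else above 20 N).
It fails at once if the case is slammed or pressed onto the ramp with more than 40 N (contact force between case and deck above 40 N).
It fails at once if another thing on the plank is shifted by more than 20 mm or tipped (distance of any of tumbler, mirror_stand, bristle_brush, lotion, cream_jar, dish from where it was at the start of the episode above 0.02 m or angle between any of tumbler, mirror_stand, bristle_brush, lotion, cream_jar, dish's own z axis and vertical above 0.3 rad).
It also fails if it takes over 64 s, if anything falls off the work surface, if the arm or the gripper's body presses on something with over 40 N, if the wrist force passes 120 N, or if a joint passes its speed limit or range.

## Working session

There is one attempt and no reset: what is moved stays moved. The work goes in short steps, Python scripts to look and compute and a tool call to move; the robot and the scene stay as the last step left them, time stands still between calls to the robot, and variables do not carry over. Pictures are saved under pics/ and viewed, at most 10 in all, crops included, and the job is handed in when it is done.

Besides the shell and the picture viewer there is one more tool, called after "Emit:" as name(argument=value, ...) on one line, values as JSON. send_rows: Moves the arm, as the interface text tells. Its arguments: {"type":"object","properties":{"deltas":{"type":"string"},"newtons":{"type":"number"}},"required":["deltas"]}

```bash
ls; mkdir -p pics; cat > h.py <<'E'
import numpy as np, cv2
from rig import robot
from scipy.spatial.transform import Rotation as R
def cam(n):
    c=robot.camera(n); c['f']=192/np.tan(np.radians(c['fovy'])/2); c['R']=cv2.Rodrigues(np.array(c['rvec'],float))[0]; c['t']=np.array(c['tvec'],float); return c
def cloud(c):
    v,u=np.mgrid[0:384,0:512].astype(float)
    K=np.array([[c['f'],0,c['cx']],[0,c['f'],c['cy']],[0,0,1]])
    p=cv2.undistortPoints(np.stack([u.ravel(),v.ravel()],1)[:,None],K,np.array([c['k1'],0,0,0.]))[:,0]
    z=c['depth'].ravel().astype(float)
    P=np.c_[p*z[:,None],z]
    W=(P-c['t'])@c['R']
    W[z==0]=np.nan
    return W.reshape(384,512,3)
E
python3 - <<'E'
from h import *
ims=[]
for n in ['scene','top']:
    c=cam(n); W=cloud(c)
    np.savez(n+'.npz',W=W,im=c['image'])
    im=c['image'][:,:,::-1].copy()
    for t in ['case_mid','deck','rail_mouth','landing','stop_lowest']:
        try:
            for d in robot.cut_out(n,t)[:4]:
                m=d['region']; print(n,t,round(d['p'],2),np.round(d['box']),m.sum(),np.round(np.nanmedian(W[m],0),3),np.round(np.nanpercentile(W[m],[3,97],axis=0),3).tolist())
        except Exception as e: print(n,t,e)
    cv2.imwrite(f'pics/{n}.png',cv2.resize(im,(800,600)))
print(robot.get_obs())
E
```

```text
pics
scene case_mid 0.69 [149. 200. 188. 227.] 713 [ 0.519 -0.283  0.053] [[0.486, -0.327, 0.03], [0.542, -0.244, 0.056]]
scene case_mid 0.62 [155. 135. 179. 157.] 281 [ 0.263 -0.352  0.023] [[0.23, -0.379, 0.003], [0.288, -0.331, 0.028]]
scene case_mid 0.59 [191. 150. 212. 171.] 303 [ 0.3   -0.227  0.023] [[0.265, -0.254, 0.004], [0.326, -0.204, 0.027]]
scene deck 0.73 [259. 204. 365. 256.] 3363 [0.538 0.087 0.053] [[0.487, -0.036, 0.029], [0.588, 0.207, 0.107]]
scene rail_mouth 0.91 [258. 202. 366. 253.] 3448 [0.538 0.087 0.053] [[0.487, -0.038, 0.029], [0.588, 0.208, 0.108]]
scene landing 0.72 [255. 202. 368. 257.] 3474 [0.538 0.087 0.052] [[0.485, -0.037, 0.027], [0.588, 0.207, 0.107]]
scene stop_lowest 0.83 [256. 201. 366. 253.] 3437 [0.538 0.088 0.053] [[0.487, -0.038, 0.029], [0.588, 0.208, 0.108]]
top case_mid 0.77 [319. 168. 355. 195.] 860 [ 0.506 -0.287  0.053] [[0.477, -0.331, 0.026], [0.537, -0.244, 0.056]]
top case_mid 0.77 [353. 268. 374. 295.] 450 [ 0.25  -0.355  0.023] [[0.219, -0.379, 0.001], [0.281, -0.332, 0.027]]
top case_mid 0.57 [305. 254. 325. 284.] 434 [ 0.288
[... 534 characters left out ...]
array([ 1.11348967e+00,  5.27439709e-01,  1.43268186e+00,  2.32175166e-06,
        1.18137019e+00, -1.78496963e-01]), 'joint_velocities': array([-2.03022706e-03, -1.99849380e-05, -7.31331158e-04,  3.11458035e-04,
       -5.15669368e-04, -1.28532340e-03]), 'joint_torque': array([-7.12433721e-04, -4.39739907e+01, -1.76890916e+01,  6.32513571e-02,
        5.05720417e-02, -9.56922861e-06]), 'position': array([0.17197318, 0.60086675, 0.29229127]), 'tool_rot': array([1.38954198e-01, 9.90298808e-01, 4.82567475e-05, 1.47488496e-05]), 'ft_force': array([0.01856954, 0.33785738, 0.54696297]), 'moment': array([ 0.04185453,  0.05414931, -0.03704983]), 'grip_force': 0.0, 'grip_width': 0.08678839311462966}
```

View pics/scene.png

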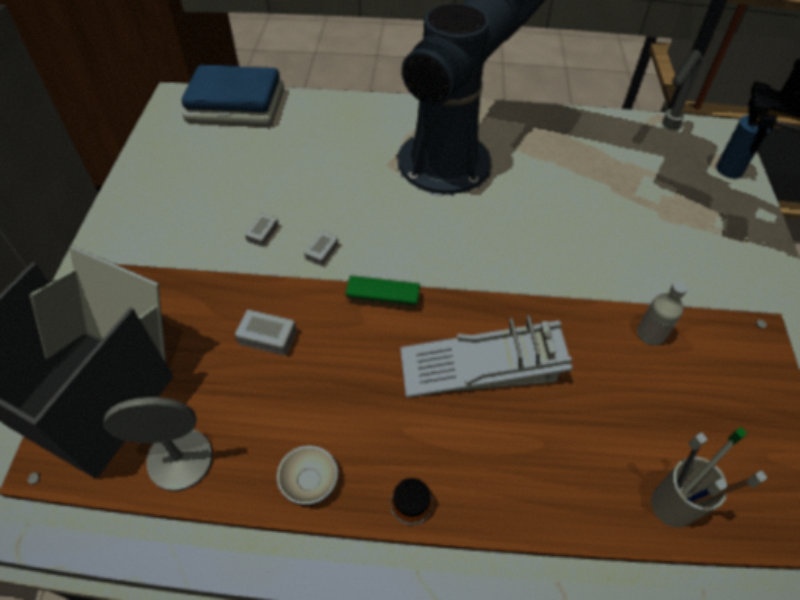

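View pics/top.png

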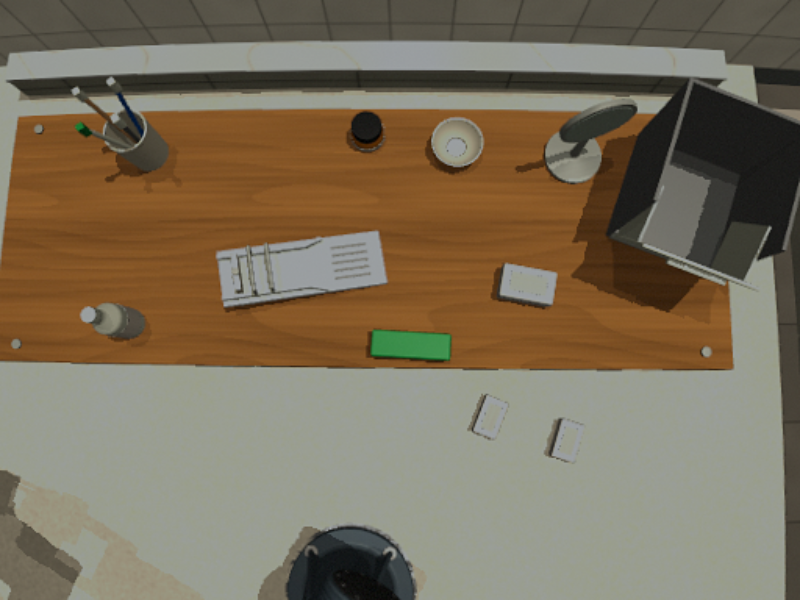

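```bash
python3 - <<'E'
from h import *
for n in ['scene','top']:
    d=np.load(n+'.npz');W=d['W']
    x,y,z=W[...,0],W[...,1],W[...,2]
    m=(x>.44)&(x<.58)&(y>-.37)&(y<-.2)&(z>.046)&(z<.062)
    # case top
    P=W[m]; r=cv2.minAreaRect(P[:,:2].astype(np.float32)*1000); print(n,'case top',r,np.median(P[:,2]),len(P))
    print(cv2.boxPoints(r))
    # deck
    m=(x>.45)&(x<.62)&(y>-.06)&(y<.24)&(z>.026)&(z<.2)
    P=W[m]; r=cv2.minAreaRect(P[:,:2].astype(np.float32)*1000); print('deck',r,len(P));print(cv2.boxPoints(r))
    # plane fit robust
    rng=np.random.default_rng(0);best=0
    for _ in range(500):
        a=P[rng.choice(len(P),3,False)];nn=np.cross(a[1]-a[0],a[2]-a[0]);nn/=np.linalg.norm(nn)+1e-9
        nn*=np.sign(nn[2])
        if nn[2]<.95: continue
        s=abs((P-a[0])@nn)<.003
        if s.sum()>best: best=s.sum();S=s
    Q=P[S];c=Q.mean(0);nn=np.linalg.svd(Q-c)[2][2];nn*=np.sign(nn[2]);print('plane',c,nn,np.arccos(nn[2]),best, 'az', np.degrees(np.arctan2(-nn[1],-nn[0])))
    r=cv2.minAreaRect(Q[:,:2].astype(np.float32)*1000);print('plane rect',r)
E
```

```text
scene case top ((510.46820068359375, -287.4805603027344), (88.61473083496094, 57.21003341674805), 81.4521255493164) 0.05339608273919037 598
[[ 475.59528 -327.044  ]
 [ 532.16986 -335.5475 ]
 [ 545.3411  -247.91711]
 [ 488.76654 -239.41364]]
deck ((553.9928588867188, 99.03973388671875), (141.3495330810547, 289.8694152832031), 9.552738189697266) 3475
[[460.24545  230.23582 ]
 [508.3508   -55.614067]
 [647.74023  -32.156357]
 [599.6349   253.69354 ]]
plane [0.53940059 0.06778234 0.04829992] [ 0.0254848  -0.17106805  0.98492956] 0.17383003944593803 2379 az 98.47330188462152
plane rect ((533.3677368164062, 84.28490447998047), (93.4739761352539, 266.19244384765625), 10.609786033630371)
top case top ((508.2207946777344, -289.1776123046875), (92.06997680664062, 56.711891174316406), 80.24581909179688) 0.05311447171863011 766
[[ 472.47546 -329.743  ]
 [ 528.3675  -339.35123]
 [ 543.9661  -248.61221]
 [ 488.0741  -239.004  ]]
deck ((532.8778686523438, 84.74510192871094), (93.47026062011719, 267.2841796875), 10.426743507385254) 3682
[[462.72815  207.72234 ]
 [511.10074  -55.148212]
 [603.0276   -38.232132]
 [554.655    224.63841 ]]
plane [0.5335153  0.07285925 0.04841335] [ 0.03365178 -0.16637384  0.98548836] 0.1705689122954895 2747 az 101.43472053643693
plane rect ((532.9979248046875, 84.51764678955078), (93.31644439697266, 266.7933044433594), 10.426743507385254)
```

The scene view shows the target case at about (265,332) and the ramp at about (485,355), with its high end and wires on the right. In the top view the case is at (528,285) and the two smaller look-alikes at (490,415) and (567,440). The two views agree on the case: centre about (0.509,-0.288), top at z = 0.053. Next I check for obstacles and plan the approach.

```bash
cat > plan.py <<'E'
from h import *
def down(az,n=(0,0,1)):  # tool x along az (deg) on plane with normal n, z=-n
    n=np.array(n,float);n/=np.linalg.norm(n);a=np.radians(az)
    x=np.array([np.cos(a),np.sin(a),0]);x-=n*(x@n);x/=np.linalg.norm(x);z=-n
    return R.from_matrix(np.c_[x,np.cross(z,x),z])
def plan(wps,start=None):
    """wps: (pos, Rot, rows, opening)"""
    o=robot.get_obs() if start is None else None
    p,r=(o['position'],R.from_quat(o['tool_rot'])) if start is None else start
    out=[]
    for P,Q,n,g in wps:
        P=np.array(P,float)
        for i in range(n):
            k=n-i
            d=r.inv().apply((P-p)/k)*1000; w=np.degrees(((r.inv()*Q).as_rotvec())/k)
            d=np.round(d,1);w=np.round(w,2)
            out.append(' '.join('%g'%v for v in [*d,*w,g]))
            p=p+r.apply(d/1000); r=r*R.from_rotvec(np.radians(w))
    for i in range(0,len(out),10): print('; '.join(out[i:i+10]),'\n')
    print('end',p,r.as_quat())
E
python3 - <<'E'
from plan import *
W=np.concatenate([np.load(n+'.npz')['W'].reshape(-1,3) for n in ['scene','top']])
x,y,z=W.T
for zl,b in [(.08,(.38,.64,-.36,-.22)),(.08,(.40,.70,-.45,-.2)),(.11,(.4,.7,-.1,.3))]:
    m=(x>b[0])&(x<b[1])&(y>b[2])&(y<b[3])&(z>zl); print(b,m.sum(), W[m].min(0) if m.any() else '',W[m].max(0) if m.any() else '')
# box nearest side
m=(z>.08)&(z<.4)&(y<-.33)&(y>-.7)&(x>.3)&(x<.7);print('y max of box',np.nanpercentile(y[m],99.5))
Q=down(81)
o=robot.get_obs();r0=R.from_quat(o['tool_rot'])
plan([([.42,.30,.28],down(122),8,1),([.50,-.02,.26],down(93),7,1),([.509,-.288,.20],down(81),8,1)])
E
```

```text
(0.38, 0.64, -0.36, -0.22) 0  
(0.4, 0.7, -0.45, -0.2) 2124 [ 0.52758257 -0.44998925  0.08020617] [ 0.66198413 -0.42070452  0.22249691]
(0.4, 0.7, -0.1, 0.3) 136 [0.48476979 0.12156202 0.11007008] [0.5588281  0.18113572 0.11560981]
y max of box -0.4260906482291682
-40.2 -27.6 1.5 0 -0 5.25 1; -42.5 -23.8 1.5 0 -0 5.25 1; -44.5 -19.9 1.5 0 -0 5.25 1; -46.1 -15.7 1.6 0 -0 5.26 1; -47.4 -11.4 1.5 0 -0 5.25 1; -48.2 -7 1.6 0 -0 5.26 1; -48.7 -2.5 1.5 0 -0 5.25 1; -48.7 1.9 1.6 0 -0 5.26 1; -44.8 -14.5 2.8 0 -0 4.14 1; -45.8 -11.3 2.9 0 -0 4.14 1 

-46.5 -7.9 2.8 0 -0 4.14 1; -46.9 -4.6 2.9 0 -0 4.14 1; -47.1 -1.1 2.8 0 -0 4.15 1; -47.1 2.3 2.9 0 -0 4.14 1; -46.7 5.6 2.8 0 -0.01 4.15 1; -33.5 -0.6 7.5 0 0 1.5 1; -33.5 0.2 7.5 0 0 1.5 1; -33.5 1.1 7.5 0 0 1.5 1; -33.5 2 7.5 0 0 1.5 1; -33.4 2.9 7.5 0 0 1.5 1 

-33.3 3.8 7.5 0 0 1.5 1; -33.2 4.6 7.5 0 0 1.5 1; -33.1 5.5 7.6 0 0 1.5 1 

end [ 0.50899396 -0.28800951  0.19997105] [ 7.60432430e-01  6.49417059e-01 -4.66512285e-06  5.01519778e-05]
```

Emit:
send_rows(deltas="-40 -28 1.5 0 0 5.25 1; -42.5 -24 1.5 0 0 5.25 1; -44.5 -20 1.5 0 0 5.25 1; -46 -16 1.5 0 0 5.25 1; -47.5 -11.5 1.5 0 0 5.25 1; -48 -7 1.5 0 0 5.25 1; -48.5 -2.5 1.5 0 0 5.25 1; -48.5 2 1.5 0 0 5.25 1; -45 -14.5 3 0 0 4.15 1; -46 -11.5 3 0 0 4.15 1")

```text
time: 1.85
position: [0.4427, 0.2063, 0.2744]
tool_rot: [0.548, 0.837, 0.0, 0.0]
ft_force: [0.8, 0.6, -0.1]
grip_width: 0.0868
grip_force: 0.0
```

Emit:
send_rows(deltas="-46.5 -8 3 0 0 4.15 1; -47 -4.5 3 0 0 4.15 1; -47 -1 3 0 0 4.15 1; -47 2.5 3 0 0 4.15 1; -46.5 5.5 3 0 0 4.15 1; -33.5 -0.5 7.5 0 0 1.5 1; -33.5 0 7.5 0 0 1.5 1; -33.5 1 7.5 0 0 1.5 1; -33.5 2 7.5 0 0 1.5 1; -33.5 3 7.5 0 0 1.5 1")

```text
time: 3.1
position: [0.5048, -0.1893, 0.2217]
tool_rot: [0.735, 0.678, 0.0, 0.0]
ft_force: [1.1, 0.8, 0.1]
grip_width: 0.0868
grip_force: 0.0
```

Emit:
send_rows(deltas="-33.5 4 7.5 0 0 1.5 1; -33 4.5 7.5 0 0 1.5 1; -33 5.5 7.5 0 0 1.5 1; 0 0 0 0 0 0 1; 0 0 0 0 0 0 1")

```text
time: 3.72
position: [0.5079, -0.2879, 0.1992]
tool_rot: [0.761, 0.649, 0.0, -0.001]
ft_force: [0.5, -0.3, -0.6]
grip_width: 0.0869
grip_force: 0.0
```

```bash
cat > look.py <<'E'
from plan import *
import sys
c=cam('wrist');W=cloud(c);np.savez('w_'+sys.argv[1]+'.npz',W=W,im=c['image'])
cv2.imwrite('pics/w_'+sys.argv[1]+'.png',c['image'][:,:,::-1])
o=robot.get_obs();print(o['time'],o['position'],o['tool_rot'],o['ft_force'])
E
python3 look.py a; python3 - <<'E'
from plan import *
W=np.load('w_a.npz')['W']
for d in robot.find_in('wrist','case_mid'): print(d)
x,y,z=W[...,0],W[...,1],W[...,2]
m=(x>.44)&(x<.58)&(y>-.37)&(y<-.2)&(z>.048)&(z<.062)
P=W[m]; r=cv2.minAreaRect(P[:,:2].astype(np.float32)*1000); print(r,np.median(P[:,2]),len(P))
E
```

```text
3.775 [ 0.50794393 -0.28746496  0.19932728] [ 7.60320892e-01  6.49547426e-01  7.76338379e-05 -5.26048116e-04] [ 0.1181612   0.68674648 -0.01190564]
{'box': [218.8, 146.7, 295.1, 256.7], 'p': 0.87}
{'box': [0.0, 141.4, 53.9, 199.7], 'p': 0.57}
((507.2347106933594, -287.8044738769531), (89.71343231201172, 56.13223648071289), 79.93753051757812) 0.053891118182190195 7396
```

View pics/w_a.png

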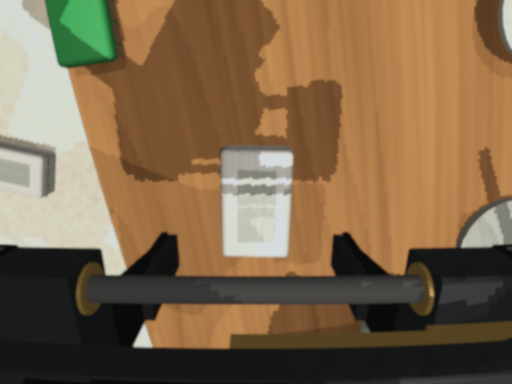

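The wrist view shows the case at (256,202), centred between the fingers. I descend and grip, with the tips 5 mm above the plank.

Emit:
send_rows(deltas="0 0 20 0 0 1 1; 0 0 25 0 0 0 1; 0 0 25 0 0 0 1; 0 0 20 0 0 0 1; 0 0 10 0 0 0 1; 0 0 4 0 0 0 1; 0 0 0 0 0 0 1; 0 0 0 0 0 0 0; 0 0 0 0 0 0 0; 0 0 0 0 0 0 0", newtons=25)

```text
time: 5.08
position: [0.5083, -0.2887, 0.0956]
tool_rot: [0.766, 0.643, 0.0, 0.0]
ft_force: [0.9, -0.6, 0.2]
grip_width: 0.0644
grip_force: 0.0
```

Emit:
send_rows(deltas="0 0 0 0 0 0 0; 0 0 0 0 0 0 0; 0 0 0 0 0 0 0; 0 0 0 0 0 0 0")

```text
time: 5.58
position: [0.5083, -0.2886, 0.0954]
tool_rot: [0.766, 0.643, 0.0, 0.0]
ft_force: [-0.1, -1.1, 2.7]
grip_width: 0.0558
grip_force: 25.0
```

```bash
cat > deck.py <<'E'
from plan import *
az=100.4; L=np.array([.557,-.0463,.028]); a=np.radians(az); s=.17
ex=np.array([np.cos(s)*np.cos(a),np.cos(s)*np.sin(a),np.sin(s)])
n=np.array([-np.sin(s)*np.cos(a),-np.sin(s)*np.sin(a),np.cos(s)])
ey=np.cross(n,ex)
def D(x,y,z): return L+x*ex+y*ey+z*n
Q=down(az,n)
def indeck(p): d=np.asarray(p)-L; return np.stack([d@ex,d@ey,d@n],-1)
E
python3 - <<'E'
from deck import *
o=robot.get_obs();p=o['position']
plan([(p+[0,0,.02],down(80),3,0),(p+[0,0,.07],down(80),3,0),((p+D(.052,0,.2))/2+[0,0,.03],down(90),5,0),(D(.052,0,.18),Q,7,0)])
E
```

```text
-0 0 -6.7 0.01 0 -0.01 0; -0 0 -6.6 0 0.01 -0.01 0; -0 0 -6.7 0.01 0 -0.01 0; -0 0 -16.7 -0 0 0 0; -0 0 -16.7 -0 0 0 0; -0 0 -16.6 -0 0 0 0; 26.3 -0 -5.9 -0 0 -2 0; 26.3 0.9 -5.8 -0 0 -2 0; 26.3 1.8 -5.9 -0 0 -2 0; 26.2 2.7 -5.8 -0 0 -2 0 

26.1 3.7 -5.9 -0 0 -2 0; 19 3.2 -2.8 0.13 1.39 -1.48 0; 19 3.7 -2.3 0.13 1.39 -1.48 0; 18.9 4.1 -1.9 0.12 1.39 -1.48 0; 18.9 4.6 -1.4 0.13 1.39 -1.48 0; 18.8 5.1 -1 0.12 1.38 -1.48 0; 18.6 5.6 -0.6 0.13 1.39 -1.49 0; 18.5 6.1 -0.1 0.12 1.39 -1.48 0 

end [ 0.55328057 -0.02587851  0.21422439] [ 0.6378116   0.76549432  0.05439453 -0.06523837]
```

Emit:
send_rows(deltas="0 0 -6.5 0 0 0 0; 0 0 -6.5 0 0 0 0; 0 0 -7 0 0 0 0; 0 0 -16.5 0 0 0 0; 0 0 -16.5 0 0 0 0; 0 0 -17 0 0 0 0; 26.5 0 -6 0 0 -2 0; 26 1 -6 0 0 -2 0; 26.5 2 -6 0 0 -2 0; 26 2.5 -6 0 0 -2 0")

```text
time: 6.82
position: [0.5267, -0.1842, 0.1905]
tool_rot: [0.719, 0.695, 0.0, 0.001]
ft_force: [0.8, -0.2, -2.6]
grip_width: 0.0558
grip_force: 25.0
```

Emit:
send_rows(deltas="26 3.5 -6 0 0 -2 0; 19 3 -3 0.1 1.4 -1.5 0; 19 3.5 -2.5 0.1 1.4 -1.5 0; 19 4 -2 0.1 1.4 -1.5 0; 19 4.5 -1.5 0.1 1.4 -1.5 0; 19 5 -1 0.1 1.4 -1.5 0; 18.5 5.5 -0.5 0.2 1.4 -1.5 0; 18.5 6 0 0.2 1.4 -1.5 0; 0 0 0 0 0 0 0; 0 0 0 0 0 0 0")

```text
time: 8.07
position: [0.5521, -0.0259, 0.2152]
tool_rot: [0.637, 0.766, 0.054, -0.066]
ft_force: [0.2, -0.3, -1.5]
grip_width: 0.0558
grip_force: 25.0
```

```bash
python3 look.py b; python3 - <<'E'
from deck import *
d=np.load('w_b.npz');W=d['W'];E=indeck(W)
o=robot.get_obs();print('tcp deck',indeck(o['position']))
x,y,z=E[...,0],E[...,1],E[...,2]
m=(x>0.1)&(x<.28)&(abs(y)<.024)&(abs(z)<.006);P=E[m]
A=np.c_[P[:,0],P[:,1],np.ones(len(P))];c=np.linalg.lstsq(A,P[:,2],rcond=None)[0];print('plane resid slopes',c,len(P),P[:,0].min(),P[:,0].max())
# outer sides & rails by x bins
for x0 in np.arange(0.0,.29,.02):
    k=(abs(x-x0-.01)<.01)&(abs(y)<.07)
    on=k&(z>-.006)&(z<.03); rail=k&(z>.008)&(z<.016)
    yy=y[on]; yr=y[rail]
    print(round(x0+.01,2),on.sum(),np.round(np.percentile(yy,[1,99])*1000,1) if on.sum()>20 else '', 'rail inner', np.round([np.percentile(yr[yr<0],97)*1000 if (yr<0).sum()>3 else 0,np.percentile(yr[yr>0],3)*1000 if (yr>0).sum()>3 else 0],1), 'median z', np.round(1000*np.median(z[k&(abs(y)<.02)]),1) if (k&(abs(y)<.02)).any() else '')
# stop
m=(abs(y)<.025)&(x>.22)&(z>.015)&(z<.038);P=E[m]; print('stop x pct',np.percentile(P[:,0],[2,10,50,90,98]) if len(P) else None, 'y',np.percentile(P[:,1],[1,99]) if len(P) else '')
E
```

```text
8.125 [ 0.55210382 -0.02610149  0.21520927] [ 0.63708526  0.76605649  0.05451212 -0.06563724] [ 0.1822375  -0.52707747 -2.32950276]
tcp deck [0.05212391 0.00116953 0.18099998]
plane resid slopes [-0.00050019  0.00089024  0.00021374] 7722 0.10011255310869317 0.21086835212268376
0.01 0  rail inner [0 0] median z 139.1
0.03 0  rail inner [0 0] median z 139.5
0.05 0  rail inner [0 0] median z 139.5
0.07 650 [-43.8  46.9] rail inner [0 0] median z 213.1
0.09 2417 [-43.6  46.7] rail inner [-38.6  41.8] median z 139.7
0.11 2612 [-43.6  46.3] rail inner [-32.9  36.1] median z 0.2
0.13 2744 [-43.8  46.2] rail inner [-29.7  32.3] median z 0.1
0.15 2820 [-43.6  46.4] rail inner [-29.8  32.1] median z 0.1
0.17 2999 [-43.5  46.6] rail inner [-29.3  32.3] median z 0.2
0.19 2300 [-44.   46.7] rail inner [-29.3  32.5] median z 0.7
0.21 1312 [-43.7  46.8] rail inner [-29.6  32.7] median z 0.1
0.23 0  rail inner [0 0] median z 
0.25 0  rail inner [0 0] median z 
0.27 0  rail inner [0 0] median z 
0.29 0  rail inner [0 0] median z 
stop x pct None y
```

View pics/w_b.png

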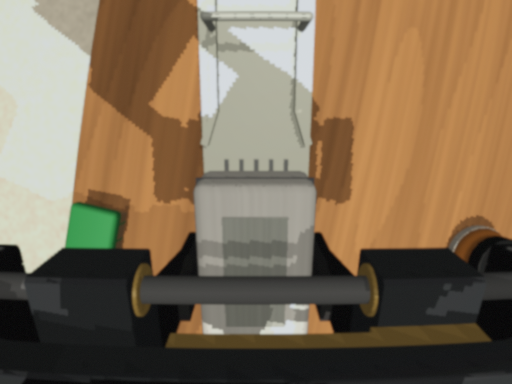

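The wrist view shows the case aligned over the open lower part, with the rails at (215,100) and (297,100). The rails put the deck centreline at +1.4 mm in my frame, so I am within 0.3 mm of it. I descend gently.

Emit:
send_rows(deltas="0 0 15 0 0 0 0; 0 0 22 0 0 0 0; 0 0 22 0 0 0 0; 0 0 20 0 0 0 0; 0 0 13 0 0 0 0; 0 0 7 0 0 0 0; 0 0 3 0 0 0 0; 0 0 1 0 0 0 0; 0 0 0 0 0 0 0; 0 0 0 0 0 0 0")

```text
time: 9.38
position: [0.5492, -0.0086, 0.1143]
tool_rot: [0.637, 0.766, 0.055, -0.065]
ft_force: [0.5, 0.5, -2.7]
grip_width: 0.0557
grip_force: 25.0
```

Emit:
send_rows(deltas="0 0 1 0 0 0 0; 0 0 0 0 0 0 0; 0 0 0 0 0 0 0")

```text
time: 9.75
position: [0.5489, -0.0083, 0.1128]
tool_rot: [0.637, 0.766, 0.055, -0.066]
ft_force: [0.4, -0.7, -1.9]
grip_width: 0.0557
grip_force: 25.0
```

```bash
sed -i 's/^Q=/L=L+.0014*ey\nQ=/' deck.py; python3 - <<'E'
from deck import *
o=robot.get_obs();print(indeck(o['position']),o['ft_force'],o['ft_force']@n)
E
```

```text
[ 0.05260644 -0.00026381  0.07703011] [ 0.40208984 -0.6707595  -1.90851317] -1.7571050696132746
```

Not touching yet: the force still reads the case's weight.

Emit:
send_rows(deltas="0 0 0.7 0 0 0 0; 0 0 0 0 0 0 0; 0 0 0 0 0 0 0")

```text
time: 10.12
position: [0.5489, -0.0082, 0.1121]
tool_rot: [0.637, 0.766, 0.055, -0.066]
ft_force: [0.4, 0.6, -2.4]
grip_width: 0.0559
grip_force: 25.0
```

Emit:
send_rows(deltas="0 0 0.7 0 0 0 0; 0 0 0 0 0 0 0; 0 0 0 0 0 0 0")

```text
time: 10.5
position: [0.5489, -0.0081, 0.1117]
tool_rot: [0.637, 0.766, 0.055, -0.066]
ft_force: [-1.1, -0.5, 1.4]
grip_width: 0.056
grip_force: 25.0
```

Contact. I open the fingers and let the case settle.

Emit:
send_rows(deltas="0 0 0.3 0 0 0 0; 0 0 0 0 0 0 0.75; 0 0 0 0 0 0 0.9; 0 0 0 0 0 0 1; 0 0 0 0 0 0 1; 0 0 0 0 0 0 1; 0 0 0 0 0 0 1; 0 0 0 0 0 0 1")

```text
time: 11.5
position: [0.5489, -0.008, 0.1112]
tool_rot: [0.637, 0.766, 0.055, -0.066]
ft_force: [0.3, -0.5, 0.4]
grip_width: 0.0868
grip_force: 0.0
```

Emit:
send_rows(deltas="0 0 -10 0 0 0 1; 0 0 -20 0 0 0 1; 0 0 -20 0 0 0 1; -20 0 -20 0 0 0 1; -30 0 -20 0 0 0 1; -30 0 0 0 0 0 1; -20 0 0 0 0 0 1; 0 0 0 0 0 0 1; 0 0 0 0 0 0 1")

```text
time: 12.62
position: [0.569, -0.119, 0.1826]
tool_rot: [0.637, 0.766, 0.055, -0.067]
ft_force: [0.8, 0.0, 0.7]
grip_width: 0.0871
grip_force: 0.0
```

```bash
python3 look.py c; python3 - <<'E'
from deck import *
d=np.load('w_c.npz');E=indeck(d['W'])
o=robot.get_obs();print('tcp deck',indeck(o['position']))
x,y,z=E[...,0],E[...,1],E[...,2]
m=(x>-.01)&(x<.13)&(abs(y)<.05)&(z>.03)&(z<.039);P=E[m]
print(cv2.minAreaRect(P[:,:2].astype(np.float32)*1000),np.median(P[:,2]),len(P))
m=(x>.1)&(abs(y)<.024)&(abs(z)<.005); print('deck z',np.median(z[m]))
m=(abs(y)<.025)&(x>.22)&(z>.01)&(z<.038);P=E[m]; print('stop x pct',np.percentile(P[:,0],[2,10,50,90,98]) if len(P) else None)
E
```

```text
12.675 [ 0.56904858 -0.11880701  0.18260494] [ 0.63670002  0.76627989  0.0546604  -0.06663674] [-0.58939775  0.18905063  0.1240148 ]
tcp deck [-4.62750092e-02 -1.61732070e-04  1.64809628e-01]
((53.557098388671875, 0.7522830963134766), (56.24592590332031, 89.65910339355469), 89.8852310180664) 0.0341702552084648 11372
deck z 0.0001485141151365161
stop x pct None
```

View pics/w_c.png

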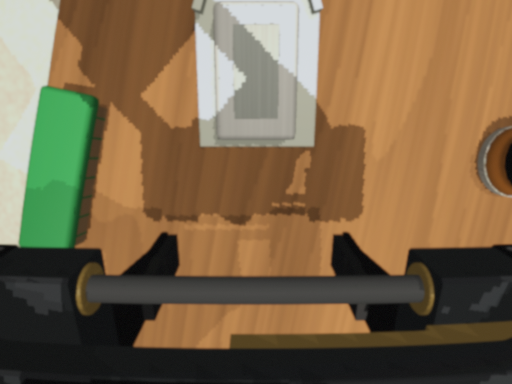

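The case lies at deck x = 53.6, y = 0.75 mm, aligned and with its top at 34 mm: the set-down is good. From the saved clouds I estimate where the stop is while lowering the fingers behind the case.

Emit:
send_rows(deltas="0 -0.6 15 0 0 0 0.14; 0 0 20 0 0 0 0.14; 0 0 20 0 0 0 0.14; 0 0 17 0 0 0 0.14; 0 0 10 0 0 0 0.14; 0 0 5 0 0 0 0.14; 10 0 0 0 0 0 0.14; 10 0 0 0 0 0 0.14; 4 0 0 0 0 0 0.14; 0 0 0 0 0 0 0.14")

```text
time: 13.92
position: [0.5621, -0.0818, 0.1017]
tool_rot: [0.637, 0.766, 0.055, -0.065]
ft_force: [1.1, 0.5, -0.2]
grip_width: 0.0126
grip_force: 0.0
```

```bash
python3 - <<'E'
from deck import *
for f in ['scene','top']:
    E=indeck(np.load(f+'.npz')['W']);x,y,z=E[...,0],E[...,1],E[...,2]
    m=(abs(y)<.024)&(x>.219)&(x<.28)&(z>.02)&(z<.042);P=E[m]
    print(f,len(P),np.round(np.sort(P[:,0])*1000)[::4],np.median(P[:,2]))
o=robot.get_obs();print('tcp deck',indeck(o['position']),o['ft_force']@ex,o['grip_width'])
E
```

```text
scene 84 [236. 236. 237. 237. 237. 237. 238. 238. 239. 239. 240. 240. 241. 242.
 242. 243. 244. 244. 245. 246. 246.] 0.034698705313814644
top 92 [234. 235. 235. 235. 235. 236. 236. 237. 237. 238. 238. 239. 239. 240.
 240. 241. 242. 242. 243. 243. 244. 244. 244.] 0.03368262784279981
tcp deck [-2.28627949e-02 -2.40570585e-05  7.86753087e-02] 0.245173307151879 0.012560071907860198
```

The stop face is estimated at deck x ≈ 235 mm. I make contact slowly, then push.

Emit:
send_rows(deltas="8 0 0 0 0 0 0.14; 6 0 0 0 0 0 0.14; 3 0 0 0 0 0 0.14; 2 0 0 0 0 0 0.14; 2 0 0 0 0 0 0.14; 2 0 0 0 0 0 0.14; 2 0 0 0 0 0 0.14; 2 0 0 0 0 0 0.14; 2 0 0 0 0 0 0.14; 2 0 0 0 0 0 0.14")

```text
time: 15.18
position: [0.5564, -0.0521, 0.1064]
tool_rot: [0.637, 0.766, 0.055, -0.066]
ft_force: [0.2, -1.3, -1.7]
grip_width: 0.0121
grip_force: 0.7
```

Emit:
send_rows(deltas="3 0 0 0 0 0 0.14; 4 0 0 0 0 0 0.14; 4 0 0 0 0 0 0.14; 4 0 0 0 0 0 0.14; 4 0 0 0 0 0 0.14; 4 0 0 0 0 0 0.14; 4 0 0 0 0 0 0.14; 4 0 0 0 0 0 0.14; 3 0 0 0 0 0 0.14; 2 0 0 0 0 0 0.14")

```text
time: 16.42
position: [0.5499, -0.0172, 0.1126]
tool_rot: [0.637, 0.766, 0.055, -0.066]
ft_force: [-0.2, -0.7, -1.0]
grip_width: 0.012
grip_force: 0.6
```

```bash
python3 look.py d; cat > st.py <<'E'
from deck import *
o=robot.get_obs();f=o['ft_force'];print('t',o['time'],'tcp deck mm',np.round(1000*indeck(o['position']),2),'F deck',np.round([f@ex,f@ey,f@n],2))
E
python3 st.py; python3 - <<'E'
from deck import *
E=indeck(np.load('w_d.npz')['W']);x,y,z=E[...,0],E[...,1],E[...,2]
m=(x>.03)&(x<.2)&(abs(y)<.05)&(z>.03)&(z<.039);P=E[m]
print(cv2.minAreaRect(P[:,:2].astype(np.float32)*1000),np.median(P[:,2]),len(P))
E
```

```text
16.475 [ 0.5498609  -0.01696912  0.11264817] [ 0.63694688  0.76613395  0.0547429  -0.06588368] [-0.0118645  -0.48031602 -0.81726424]
t 16.475 tcp deck mm [44.02  0.33 78.33] F deck [-0.6   0.1  -0.73]
((93.51014709472656, 0.8897228240966797), (56.163822174072266, 103.40069580078125), 89.92001342773438) 0.03421801901481597 25201
```

View pics/w_d.png

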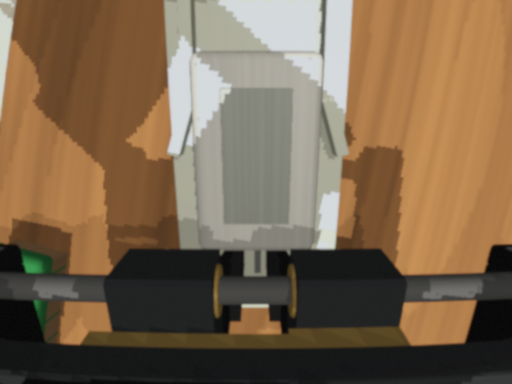

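The case is straight in the rail mouth, with its upper edge at image row 52 and corners at columns 193 and 322. Its upper end is at deck x ≈ 145, so about 90 mm remain. I push 78 mm.

Emit:
send_rows(deltas="3 0 0 0 0 0 0.14; 4 0 0 0 0 0 0.14; 4 0 0 0 0 0 0.14; 4 0 0 0 0 0 0.14; 4 0 0 0 0 0 0.14; 4 0 0 0 0 0 0.14; 4 0 0 0 0 0 0.14; 4 0 0 0 0 0 0.14; 4 0 0 0 0 0 0.14; 4 0 0 0 0 0 0.14")

```text
time: 17.73
position: [0.5429, 0.0207, 0.1193]
tool_rot: [0.637, 0.766, 0.055, -0.066]
ft_force: [0.2, -1.1, -1.2]
grip_width: 0.0122
grip_force: 0.7
```

Emit:
send_rows(deltas="4 0 0 0 0 0 0.14; 4 0 0 0 0 0 0.14; 4 0 0 0 0 0 0.14; 4 0 0 0 0 0 0.14; 4 0 0 0 0 0 0.14; 4 0 0 0 0 0 0.14; 4 0 0 0 0 0 0.14; 4 0 0 0 0 0 0.14; 3 0 0 0 0 0 0.14; 2 0 0 0 0 0 0.14")

```text
time: 18.98
position: [0.5362, 0.0565, 0.1255]
tool_rot: [0.637, 0.766, 0.055, -0.066]
ft_force: [0.1, -0.8, -1.0]
grip_width: 0.0121
grip_force: 0.6
```

```bash
python3 st.py
```

```text
t 18.975 tcp deck mm [119.81   0.46  78.4 ] F deck [-1.    0.02 -0.86]
```

Emit:
send_rows(deltas="1 0 0 0 0 0 0.14; 1 0 0 0 0 0 0.14; 1 0 0 0 0 0 0.14; 1 0 0 0 0 0 0.14; 1 0 0 0 0 0 0.14; 1 0 0 0 0 0 0.14; 1 0 0 0 0 0 0.14")

```text
time: 19.85
position: [0.535, 0.0631, 0.1267]
tool_rot: [0.637, 0.766, 0.055, -0.066]
ft_force: [0.2, -1.1, -0.9]
grip_width: 0.0126
grip_force: 0.7
```

Emit:
send_rows(deltas="0.5 0 0 0 0 0 0.14; 0.5 0 0 0 0 0 0.14; 0.5 0 0 0 0 0 0.14")

```text
time: 20.23
position: [0.5348, 0.0645, 0.127]
tool_rot: [0.637, 0.766, 0.055, -0.066]
ft_force: [-0.4, -1.2, -1.3]
grip_width: 0.0124
grip_force: 0.7
```

TCP x is now about 128. I carry on in small steps.

Emit:
send_rows(deltas="0.5 0 0 0 0 0 0.14; 0.5 0 0 0 0 0 0.14; 0.5 0 0 0 0 0 0.14")

```text
time: 20.6
position: [0.5345, 0.066, 0.1272]
tool_rot: [0.637, 0.766, 0.055, -0.066]
ft_force: [-0.1, -0.9, -1.3]
grip_width: 0.0124
grip_force: 0.7
```

Emit:
send_rows(deltas="0.5 0 0 0 0 0 0.14; 0.5 0 0 0 0 0 0.14; 0.5 0 0 0 0 0 0.14")

```text
time: 20.98
position: [0.5342, 0.0674, 0.1275]
tool_rot: [0.637, 0.766, 0.055, -0.066]
ft_force: [-0.2, -1.1, -1.7]
grip_width: 0.0123
grip_force: 0.6
```

Emit:
send_rows(deltas="0.5 0 0 0 0 0 0.14; 0.5 0 0 0 0 0 0.14; 0.5 0 0 0 0 0 0.14")

```text
time: 21.35
position: [0.534, 0.0689, 0.1278]
tool_rot: [0.637, 0.766, 0.055, -0.066]
ft_force: [0.1, -1.6, -1.0]
grip_width: 0.0122
grip_force: 0.6
```

Emit:
send_rows(deltas="0.5 0 0 0 0 0 0.14; 0.5 0 0 0 0 0 0.14")

```text
time: 21.6
position: [0.5337, 0.0699, 0.1279]
tool_rot: [0.637, 0.766, 0.055, -0.066]
ft_force: [1.1, -1.2, -1.9]
grip_width: 0.012
grip_force: 0.6
```

Emit:
send_rows(deltas="0.5 0 0 0 0 0 0.14; 0.5 0 0 0 0 0 0.14")

```text
time: 21.85
position: [0.5337, 0.0705, 0.1281]
tool_rot: [0.637, 0.766, 0.055, -0.065]
ft_force: [0.9, -3.2, -1.5]
grip_width: 0.0121
grip_force: 1.8
```

The force is rising at the predicted place, so this is the stop.

Emit:
send_rows(deltas="0.4 0 0 0 0 0 0.14; 0 0 0 0 0 0 0.14")

```text
time: 22.1
position: [0.5337, 0.0706, 0.1281]
tool_rot: [0.637, 0.766, 0.054, -0.065]
ft_force: [0.1, -4.9, -1.9]
grip_width: 0.0123
grip_force: 2.6
```

Emit:
send_rows(deltas="0.5 0 0 0 0 0 0.14; 0.3 0 0 0 0 0 0.14; 0 0 0 0 0 0 0.14; 0 0 0 0 0 0 0.14")

```text
time: 22.6
position: [0.5337, 0.0707, 0.1282]
tool_rot: [0.637, 0.766, 0.054, -0.065]
ft_force: [0.3, -7.5, -1.9]
grip_width: 0.0121
grip_force: 3.8
```

```bash
python3 st.py
```

```text
t 22.6 tcp deck mm [134.48   0.36  78.56] F deck [-7.69  1.02 -0.57]
```

Emit:
send_rows(deltas="0.3 0 0 0 0 0 0.14; 0.3 0 0 0 0 0 0.14; 0 0 0 0 0 0 0.14; 0 0 0 0 0 0 0.14; 0 0 0 0 0 0 0.14")

```text
time: 23.22
position: [0.5338, 0.0707, 0.1282]
tool_rot: [0.637, 0.767, 0.054, -0.064]
ft_force: [-0.4, -9.9, -1.3]
grip_width: 0.0122
grip_force: 4.7
```

The case bears on the stop with 10 N at the hand, and the position has stopped advancing. I back off slowly down the slope, then lift clear and look.

Emit:
send_rows(deltas="-0.7 0 0 0 0 0 0.14; -0.7 0 0 0 0 0 0.14; -1 0 0 0 0 0 0.14; -3 0 0 0 0 0 0.14; -10 0 0 0 0 0 0.14; -20 0 0 0 0 0 0.14; -25 0 0 0 0 0 0.14; -20 0 -15 0 0 0 0.14; -10 0 -20 0 0 0 0.14; 0 0 -25 0 0 0 0.14")

```text
time: 24.48
position: [0.5516, -0.0274, 0.1719]
tool_rot: [0.638, 0.765, 0.055, -0.066]
ft_force: [0.7, 0.1, 0.4]
grip_width: 0.0123
grip_force: 0.0
```

Emit:
send_rows(deltas="0 0 -25 0 0 0 0.14; 40 0 -30 0 0 0 0.14; 40 0 -30 0 0 0 0.14; 20 0 -20 0 0 0 0.14; 0 0 0 0 0 0 0.14; 0 0 0 0 0 0 0.14")

```text
time: 25.22
position: [0.5365, 0.0531, 0.2917]
tool_rot: [0.637, 0.766, 0.054, -0.066]
ft_force: [-0.0, 0.4, -0.4]
grip_width: 0.0121
grip_force: 0.0
```

```bash
python3 look.py e; python3 st.py; python3 - <<'E'
from deck import *
def rep(W,s):
    E=indeck(W);x,y,z=E[...,0],E[...,1],E[...,2]
    m=(x>.1)&(x<.232)&(abs(y)<.04)&(z>.03)&(z<.039);P=E[m]
    print(s,len(P),cv2.minAreaRect(P[:,:2].astype(np.float32)*1000) if len(P)>5 else '')
    m=(x>.225)&(x<.27)&(abs(y)<.024)&(z>.025)&(z<.04);print(' near stop x',np.round(np.percentile(x[m],[2,20,50,80,98])*1000,1) if m.any() else '')
rep(np.load('w_e.npz')['W'],'wrist'); rep(cloud(cam('top')),'top')
E
```

```text
25.275 [0.53640361 0.05305167 0.29127745] [ 0.6375112   0.76565626  0.05402476 -0.06656796] [ 0.13540001  0.03594885 -0.40347848]
t 25.275 tcp deck mm [144.52   0.92 242.32] F deck [-0.06 -0.14 -0.4 ]
wrist 4470 ((189.33438110351562, 0.7091102600097656), (69.76717376708984, 85.32981872558594), 89.99686431884766)
 near stop x [225.8 229.3 234.7 241.3 245.1]
top 0 
 near stop x
```

View pics/w_e.png

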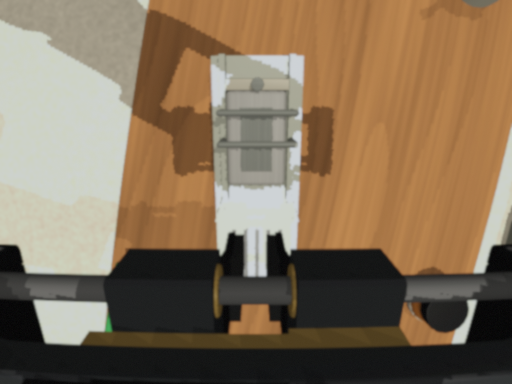

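The case lies straight between the rails under both wires. Its upper end touches the stop at image row 90, with no visible gap, and the hand is clear.

```bash
python3 -c "
from rig import robot
print(robot.hand_in())"
```

```text
the job is handed in; nothing more can be done
None
```

The job is handed in: the soap case was set down and let go on the ramp, pushed to the stop with about 10 N at the hand, and left resting there with the arm clear; the hand-in gave no verdict.

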